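Right the fallen sample, then work the sagging bolt and hold the lane gate ajar

TASK

A sample bottle has fallen over in the lane behind the little green gate: stand it upright in the lane between its two neighbours and let go of it, so that it cannot tumble out. Then take the gate's sagging bolt by its red knob, lift its thick end over the bent-up lip of the keeper while pulling it back, swing the gate outwards, away from the bottles, until its free edge is about 60 mm open, and finish while still holding it ajar against its closing spring. Do not knock over or shift the other bottles or the steel cup.

Things in the scene. Friction and masses are not known exactly. Their poses are not given: they have to be found in the camera images.
- pen: The fixed lane: wooden side boards 30 mm high, inner faces 216 mm apart, an end board, two dark steel gate posts. Origin on the bench, mid-gateway. The lane runs 420 mm along its -y axis; x points across it, from the hinge post (x = -112 mm) to the keeper post (x = +110 mm); the gate opens to its +y side.
- keeper_lip (a point): Middle of the top edge of the bent-up lip of the brass keeper on the keeper post, 125 mm above the bench; lip 5 mm thick, at the gate-side end of the keeper. Behind it, away from the gate, the keeper is a U open above, its cheeks 36 mm apart, 32 mm long, reaching 165 mm above the bench. Axes as the pen's.
- bottle_center (a point): Middle (half-way up, on the axis) of the fallen bottle: square amber glass, 54 x 54 mm, 127 mm tall in all, about 0.3 kg, round 20 mm neck, wooden ball stopper fixed on top. Its x axis points from base to stopper: level while lying, straight up when standing. 63.5 mm above the bench standing, 27 mm lying. Lies in the lane, stopper roughly away from the gate.
- bottle_stopper (a point): Centre of the fallen bottle's wooden ball stopper, 30 mm in diameter, 48.5 mm from bottle_center along the bottle's axis; 27 mm above the bench while lying and 112 mm when standing. Held by the ball between two flat fingers the bottle can swing until it hangs upright below them.
- tipped_bottle: The fallen bottle; origin at the middle of its lowest face as it lies, 27 mm from its axis; x axis from base to stopper.
- gate_end_bottle: Upright neighbour, same kind of bottle, just behind the gate; origin under its base, z up.
- far_end_bottle: Upright neighbour, same kind of bottle, near the far end of the lane; origin under its base, z up.
- gate (a joint): Swing of the green gate (tube frame 120 mm high, 200 mm long, 16 mm thick, 0.5 kg), rad: 0 shut (its start), growing as it opens to the pen's +y side, at most 1.2. A spring shuts it with 0.13 N m at 0 and 0.20 N m at 0.3. 0.3 rad is 58 mm open at the free edge.
- gate_hinge (a point): A point on the gate's upright hinge line, 120 mm above the bench; 100 mm from the pen's origin towards its -x.
- gate_edge (a point): Top of the gate's free edge, 193 mm from the hinge line, 120 mm above the bench.
- bolt (a joint): How far the bolt is drawn along the gate towards the hinge, m: 0 fully shot, 0.040 fully drawn. While the bolt sags its head meets the keeper's lip at 0.004; lifted by more than 0.008 it passes. The head is out of the keeper and the gate free above 0.026. Friction about 1 N.
- bolt_lift (a joint): How far the bolt is lifted in its tall worn guides, m: 0 sagging (it falls back by its own weight of 2 N), 0.018 at most.
- bolt_knob (a point): Centre of the bolt's red ball knob, 26 mm in diameter, on a 10 mm post above the bolt: 190 mm above the bench while sagging; in the gate's plane, 135 mm from the hinge line with the bolt shot, 95 mm drawn. The brass guides beside it reach 164 mm above the bench. The rod is 10 mm thick with a mushroomed head 28 mm thick, 16 mm long.
- tasting_cup: Loose steel cup standing beside the lane, 64 mm wide, 75 mm tall; a bystander. Origin under its base, z up.
Mind the look-alikes: they are no part of the job. What is shaped like the tipped_bottle but yellow is not meant.

How it is judged (in metres and radians):
On the way, in this order (a step that is already met when the one before it is completed fails the run):
1. the fallen bottle stands upright in the lane between its neighbours, let go (angle between bottle_center's own x axis and vertical below 0.12 rad and height (world z) of bottle_center between 0.055 and 0.072 m and x of bottle_center in the frame of pen between -0.085 and 0.085 m and y of bottle_center in the frame of pen between -0.335 and -0.085 m and contact force between the fingers and tipped_bottle below 0.1 N and linear speed of tipped_bottle below 0.03 m/s), for 0.2 s.
2. the bolt is drawn out of the keeper (value of joint bolt above 0.026 m), for 0.1 s.
3. the gate has been swung ajar (value of joint gate above 0.18 rad), for 0.2 s.
At the end, for the whole second after the job is handed in: The robot still holds the gate or its bolt (over 0.5 N), steady at 0.18 to 0.50 rad open (35 to 95 mm at the free edge), nothing else propping it; the bottle stands within 0.12 rad of upright in the lane between its neighbours, released and at rest (all of step 1 and value of joint gate between 0.18 and 0.5 rad and velocity of joint gate between -0.05 and 0.05 rad/s and contact force between any of the fingers, the arm and gate above 0.5 N and contact force between gate and tipped_bottle below 0.1 N and contact force between gate and gate_end_bottle below 0.1 N and contact force between gate and far_end_bottle below 0.1 N and contact force between gate and tasting_cup below 0.1 N); the arm keeps its last pose, push and grip.
It fails at once if a neighbouring bottle knocked over or shifted by more than 30 mm (distance of any of gate_end_bottle, far_end_bottle from where it was at the start of the episode above 0.03 m or angle between any of gate_end_bottle, far_end_bottle's own z axis and vertical above 0.35 rad).
It fails at once if the steel cup knocked over or shifted by more than 30 mm (distance of tasting_cup from where it was at the start of the episode above 0.03 m or angle between tasting_cup's own z axis and vertical above 0.35 rad).
It also fails if it takes over 51 s, if anything falls off the work surface, if the arm or the gripper's body presses on something with over 40 N, if the wrist force passes 120 N, or if a joint passes its speed limit or range.

ROBOT

A 7-joint arm with a two-finger parallel gripper is mounted at the origin on the work surface. World frame = base frame: x ahead of the robot, y to its left, z up, the work surface at z = 0. Lengths are in m, angles in degrees, forces in N, time in s.
With the tool pointing down it reaches from about 0.4 to 0.85 m from the base axis. Payload 4.5 kg.
Tool frame: the origin (TCP) lies at the very end of the fingers, on their centre line; the grasp point (between the pads) lies 19 mm behind it; z points along the fingers, y is the direction in which the jaws open and shut (so a half turn about z gives the same grasp; the last joint's range is limited). The gripper opens to 88 mm and grips with 3 to 60 N. Pads are 18 mm wide; open, the fingers measure 123 mm over their backs; the gripper's body (75 mm by 187 mm) begins 45 mm behind the grasp point.
Start: joints at [-67.85, 39.483, -11.15, 89.685, 9.013, 51.709, -12.324], TCP at [0.216, 0.587, 0.217] pointing down, gripper open.
Joint ranges: [-172.22, 172.22], [-26.19, 119.32], [-84.43, 86.54], [7.71, 146.69], [-57.33, 237.33], [2.42, 119.75], [-152.13, 152.13]. Speed limits (degrees/s): [147.25, 147.25, 180, 180, 180, 180, 180].

INTERFACE

Orientations are given as [roll, pitch, yaw] about the fixed x, y, z axes, in that order (R = Rz(yaw) Ry(pitch) Rx(roll)).
In Python, from workcell import telemetry, eyes, arm gives the robot as it stands.
- The arm moves only by the tool arm_command, never from a script. Its argument "targets" is one flat list of numbers, 5 for each row, row after row: the shift along the tool's x, y, z in mm, then the turn about the tool's z in rad, then the opening, from -1 (shut) to 1 (fully open). A call has 1 to 20 rows; each row is the pose to reach, as a shift and turn from the pose commanded when the call began, along the tool's axes at that moment; what a row does not reach only later rows make up. A row lasts 1/12 s, in which the tool goes at most 41.7 mm and 7.16 degrees, less where a joint would pass 70% of its speed; a pose out of reach is approached as far as the arm can. A call with a gripper value outside its range is refused whole. The fingers move at their own pace and stop on an object; "grip_force" is the grip in N (left out, the last holds). Time passes only in rows, so rows that repeat a pose let the fingers close. It gives the time, the measured TCP pose, the force and the opening at its end, in the units of the state.
- telemetry.state(): the state, without advancing time (a new reading comes with each control period).
- eyes.snapshot(name): name is "scene" or "top"; returns a dict with "frame" (400x640x3 uint8, blue, green, red), "z_map" (400x640 float32, m along the optical axis (not along the pixel's ray), 0 where there is no reading), "K" (3x3 intrinsics, pixels), "distortion" ([k1, k2, p1, p2, k3] as OpenCV has them; the pictures are not rectified), "xyz" and "rotation" of the camera in the world. Camera axes: x right, y up, looking along -z (the intrinsics and any distortion apply to the point x, -y, -z); pixel columns grow to the right and rows downward; lengths in m; the calibration is good to about 2 mm. A picture is of the moment at which its call begins.
- arm.job_done(): hands the job in, once; it reports no verdict.
The state is a dict: "t": time; "joint_pos": joint angles; "joint_vel": joint speeds; "effort": joint torques, N m; "position": TCP position; "tool_rot": TCP orientation; "wrist_force": force on the tool from outside, world axes, zero at the start; "torque": the same for the moment, N m; "grip_width": finger opening in m.
Only numpy, scipy, OpenCV 4.12 (cv2) and the standard library are available. Lean on these libraries where they do the work, as an engineer would, in place of code of your own. Each camera call takes 0.05 s, during which the arm holds its last target.

## Working session

There is one attempt and no reset: what is moved stays moved. The work goes in short steps, Python scripts to look and compute and a tool call to move; the robot and the scene stay as the last step left them, time stands still between calls to the robot, and variables do not carry over. Pictures are saved under pics/ and viewed, and the job is handed in when it is done.

Besides the shell and the picture viewer there is one more tool, called after "Request:" as name(argument=value, ...) on one line, values as JSON. arm_command: Moves the arm, as the interface text tells. Its arguments: {"type":"object","properties":{"targets":{"type":"array"},"grip_force":{"type":"number"}},"required":["targets"]}

```bash
mkdir -p pics; ls; python3 - <<'E'
from workcell import telemetry, eyes, arm
import cv2, numpy as np
print(telemetry.state())
for n in ("scene","top"):
    s=eyes.snapshot(n)
    cv2.imwrite(f"pics/{n}0.png",s["frame"])
    np.savez(f"{n}0.npz",**s)
    print(n,s["K"],s["distortion"],s["xyz"],s["rotation"])
E
```

```text
pics
{'t': 0.0, 'joint_pos': array([-67.84833873,  39.53406209, -11.14458088,  89.74525094,
         9.01255114,  51.70739023, -12.32471627]), 'joint_vel': array([ 0.00751072,  0.16076431, -0.01003305,  0.0697387 ,  0.00089153,
       -0.08479238, -0.0302439 ]), 'effort': array([ 7.13092759e-04, -5.27567053e+01, -1.26734544e+00, -1.53426379e+01,
       -5.27987466e-02,  6.50650560e-03,  1.67396320e-04]), 'position': array([0.21578387, 0.58585555, 0.21589861]), 'tool_rot': array([-1.79895401e+02,  7.36044003e-03,  1.59789188e+02]), 'wrist_force': array([ 0.34807628, -0.87609613, -0.34626605]), 'torque': array([-0.01664089,  0.04938464, -0.02430172]), 'grip_width': 0.08808194451691015}
scene [[469.56858941   0.         311.689424  ]
 [  0.         469.56858941 190.17811585]
 [  0.           0.           1.        ]] [0.03332247 0.         0.         0.         0.        ] [ 1.30907324 -0.60290233  0.82818247] [56.67713311 -1.47451996 49.64303052]
top [[398.48586088   0.         318.90714537]
 [  0.         398.48586088 203.68985125]
 [  0.           0.           1.        ]] [-0.06560102  0.          0.          0.          0.        ] [0.32594464 0.06835729 1.09906493] [ 11.74825419  -0.34263635 -92.92701393]
```

View pics/scene0.png

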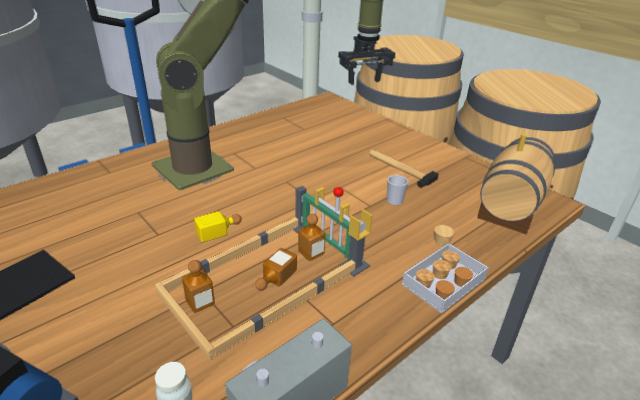

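View pics/top0.png

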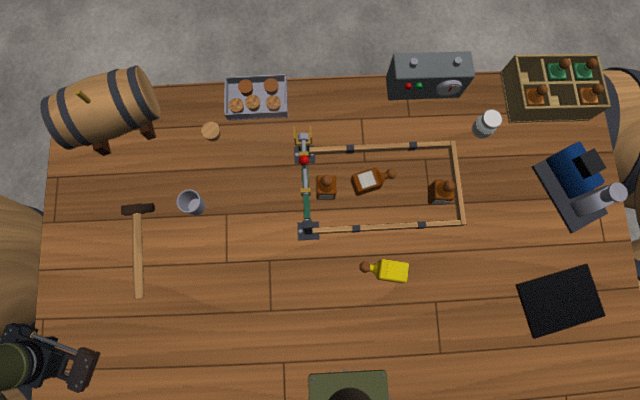

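The top view shows the lane: keeper post near (303,150), hinge post near (308,230), red knob at (304,160), and the fallen bottle at (367,182) with its stopper at (390,174). The neighbours are at (326,187) and (442,192), and the cup is at (190,201).

```bash
cat > h.py <<'E'
import numpy as np, cv2
from scipy.spatial.transform import Rotation as R
def load(n): 
    d=np.load(n); return {k:d[k] for k in d.files}
def Rm(s): return R.from_euler('xyz',s["rotation"],degrees=True).as_matrix()
def rays(s,px):
    px=np.asarray(px,float).reshape(-1,1,2)
    u=cv2.undistortPoints(px,s["K"],s["distortion"]).reshape(-1,2)
    d=np.c_[u[:,0],-u[:,1],-np.ones(len(u))]
    return d@Rm(s).T
def plane(s,px,z):
    d=rays(s,px); o=s["xyz"]; return o+d*((z-o[2])/d[:,2])[:,None]
def depth(s,px):
    px=np.asarray(px,int).reshape(-1,2); return s["xyz"]+rays(s,px)*s["z_map"][px[:,1],px[:,0]][:,None]
def proj(s,P):
    P=(np.atleast_2d(P)-s["xyz"])@Rm(s); P=P*[1,-1,-1]
    return cv2.projectPoints(P,np.zeros(3),np.zeros(3),s["K"],s["distortion"])[0].reshape(-1,2)
def cloud(s):
    v,u=np.mgrid[0:400,0:640]; px=np.c_[u.ravel(),v.ravel()]
    P=depth(s,px).reshape(400,640,3); P[s["z_map"]==0]=np.nan; return P
def cross(s1,p1,s2,p2):
    d1=rays(s1,[p1])[0];d2=rays(s2,[p2])[0];o1=s1["xyz"];o2=s2["xyz"]
    t=np.linalg.lstsq(np.c_[d1,-d2],o2-o1,rcond=None)[0]
    a=o1+t[0]*d1;b=o2+t[1]*d2; return (a+b)/2,np.linalg.norm(a-b)
def red(s,lo=150):
    f=s["frame"].astype(int); m=((f[...,2]>lo)&(f[...,1]<60)&(f[...,0]<60)).astype(np.uint8)
    n,l,st,c=cv2.connectedComponentsWithStats(m)
    return [(st[i,4],c[i]) for i in range(1,n)]
E
python3 - <<'E'
from h import *
np.set_printoptions(precision=4,suppress=True)
t=load("top0.npz");s=load("scene0.npz")
print(red(t,130));print(red(s,130))
C=cloud(t)
# height image of the lane, upscaled
f=t["frame"]
cv2.imwrite("pics/topz.png",cv2.resize(f[110:260,280:480],None,fx=4,fy=4,interpolation=cv2.INTER_CUBIC))
cv2.imwrite("pics/scz.png",cv2.resize(s["frame"][170:360,150:390],None,fx=3,fy=3,interpolation=cv2.INTER_CUBIC))
for p in [(304,160),(326,187),(325,181),(367,182),(390,174),(442,192),(449,187),(190,201),(308,230),(303,150)]:
    print(p,depth(t,[p])[0])
E
```

```text
[(np.int32(13), array([408.6154,  84.6154])), (np.int32(43), array([304.3721, 158.2791]))]
[(np.int32(71), array([338.0563, 191.4085]))]
(304, 160) [0.6184 0.0832 0.2027]
(326, 187) [0.5793 0.0308 0.0878]
(325, 181) [0.5859 0.0338 0.1243]
(367, 182) [ 0.5961 -0.0824  0.0544]
(390, 174) [ 0.619  -0.1495  0.0423]
(442, 192) [ 0.5523 -0.2755  0.0815]
(449, 187) [ 0.5546 -0.2801  0.1257]
(190, 201) [0.5789 0.4134 0.0043]
(308, 230) [0.4694 0.083  0.081 ]
(303, 150) [0.6661 0.0856 0.1385]
```

```bash
python3 -c "
import cv2,glob;print(1)"
```

```text
1
```

View pics/topz.png

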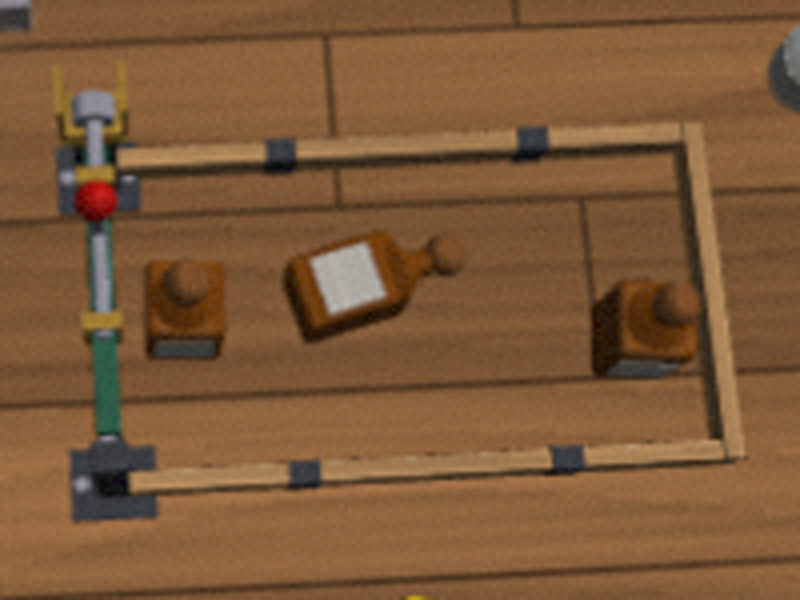

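View pics/scz.png

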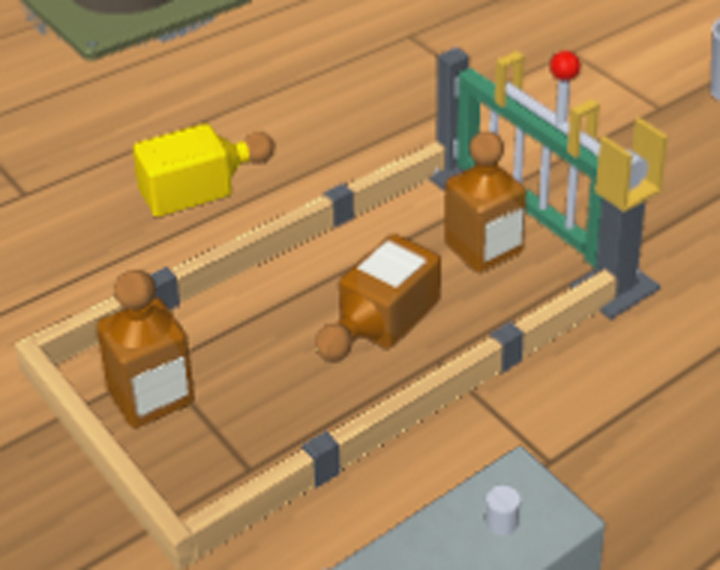

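```bash
python3 - <<'E'
from h import *
np.set_printoptions(precision=4,suppress=True)
t=load("top0.npz");s=load("scene0.npz")
print("knob",cross(t,(304.37,158.9),s,(338.06,191.4)), "top plane z.19", plane(t,[(304.4,159.5)],.19))
# boards: points with height 25-35 mm from both clouds
P=np.r_[cloud(t)[120:250,290:480].reshape(-1,3)]
Q=cloud(s).reshape(-1,3)
for nm,A in(("top",P),("scene",Q)):
    A=A[~np.isnan(A).any(1)]
    A=A[(A[:,2]>.024)&(A[:,2]<.034)&(A[:,1]<.02)&(A[:,1]>-.36)&(A[:,0]>.4)&(A[:,0]<.8)]
    lo=A[(A[:,0]<.53)&(A[:,1]>-.28)&(A[:,1]<0.03)];hi=A[(A[:,0]>.655)&(A[:,1]>-.28)]
    for B in(lo,hi):
        if len(B)<5: print(nm,len(B));continue
        p=cv2.fitLine(B[:,:2].astype(np.float32),cv2.DIST_HUBER,0,.01,.01).ravel()
        k=p[0]/p[1]; print(nm,len(B),"x at y=0:",p[2]-k*p[3],"slope dx/dy",k)
# brown/orange ball in both
def P2(z,px): return plane(t,[px],z)[0]
print("stopper top-view @.027",P2(.027,(280+446/4-.4,110+254/4-.4)))
print("stopper scene @.027",plane(s,[(150+333/3-.3,170+341/3-.3)],.027))
print("cross",cross(t,(391.1,173.1),s,(260.7,283.4)))
print("gate-end stop", cross(t,(280+187/4-.4,110+283/4-.4),s,(150+487/3-.3,170+148/3-.3)))
print("far stop", cross(t,(280+678/4-.4,110+303/4-.4),s,(150+134/3-.3,170+289/3-.3)))
# fallen body top face
C=cloud(t); y,x=np.mgrid[0:400,0:640]
m=(C[...,2]>.048)&(C[...,2]<.060)&(x>345)&(x<390)&(y>160)&(y<200)
pts=C[m]; print("body top",len(pts),pts.mean(0)); 
r=cv2.minAreaRect(pts[:,:2].astype(np.float32));print(r)
m=(C[...,2]>.06)&(x>165)&(x<215)&(y>180)&(y<225); print("cup",C[m].mean(0) if m.any() else None,m.sum())
E
```

```text
knob (array([0.6255, 0.0833, 0.1916]), np.float64(0.002331343015415304)) top plane z.19 [[0.6238 0.0824 0.19  ]]
top 556 x at y=0: 0.47626504 slope dx/dy -0.0032590304
top 527 x at y=0: 0.7062993 slope dx/dy 0.0012511776
scene 481 x at y=0: 0.48114234 slope dx/dy -0.009705447
scene 770 x at y=0: 0.70984334 slope dx/dy -0.005316502
stopper top-view @.027 [ 0.6257 -0.156   0.027 ]
stopper scene @.027 [[ 0.6256 -0.1539  0.027 ]]
cross (array([ 0.6259, -0.1551,  0.0278]), np.float64(0.001663316232328041))
gate-end stop (array([0.5916, 0.0307, 0.1113]), np.float64(0.0022553132950435535))
far stop (array([ 0.5625, -0.2848,  0.1124]), np.float64(0.0018982138220434049))
body top 533 [ 0.604  -0.0826  0.0542]
((0.6050359010696411, -0.08441466093063354), (0.05375871807336807, 0.07900780439376831), 14.73741626739502)
cup [0.5657 0.398  0.0717] 188
```

```bash
cat >> h.py <<'E'
def shift(target,yaw=None):
    from workcell import telemetry
    st=telemetry.state(); M=R.from_euler('xyz',st["tool_rot"],degrees=True).as_matrix()
    d=(np.asarray(target)-st["position"])@M*1000
    tr=None if yaw is None else -np.radians((yaw-st["tool_rot"][2]+180)%360-180)
    print("pos",st["position"].round(4),"rot",st["tool_rot"].round(2),"t",round(st["t"],2),"shift mm",d.round(1),"turn",tr, "F",st["wrist_force"].round(1),"w",round(st["grip_width"],4))
E
python3 -c "
from h import *
shift([.6258,-.155,.30],105.5)"
```

```text
pos [0.2158 0.5859 0.216 ] rot [-1.7990e+02  1.0000e-02  1.5979e+02] t 0.1 shift mm [-640.7 -553.8  -83. ] turn 0.9475363638083252 F [ 0.8  0.4 -0.5] w 0.088
```

Request:
arm_command(targets=[0,0,-40,0,1,0,0,-80,0,1,-30,-26,-84,0.1,1,-641,-554,-84,0.9475,1,-641,-554,-84,0.9475,1,-641,-554,-84,0.9475,1,-641,-554,-84,0.9475,1,-641,-554,-84,0.9475,1,-641,-554,-84,0.9475,1,-641,-554,-84,0.9475,1,-641,-554,-84,0.9475,1,-641,-554,-84,0.9475,1,-641,-554,-84,0.9475,1,-641,-554,-84,0.9475,1,-641,-554,-84,0.9475,1,-641,-554,-84,0.9475,1,-641,-554,-84,0.9475,1,-641,-554,-84,0.9475,1,-641,-554,-84,0.9475,1,-641,-554,-84,0.9475,1], grip_force=8)

```text
t: 1.77
position: [0.5783, -0.0699, 0.3004]
tool_rot: [-180.0, -0.0, 105.5]
wrist_force: [1.4, 0.8, -0.7]
grip_width: 0.0882
```

```bash
python3 -c "
from h import *
shift([.6258,-.155,.009],105.5)"
```

```text
pos [ 0.5783 -0.0699  0.3004] rot [-1.7996e+02 -3.0000e-02  1.0550e+02] t 1.77 shift mm [-94.9  23.2 291.3] turn 5.681803295211088e-05 F [ 1.4  0.8 -0.7] w 0.0882
```

Request:
arm_command(targets=[-95,23,50,0,1,-95,23,100,0,1,-95,23,150,0,1,-95,23,190,0,1,-95,23,190,0,1,-95,23,190,0,1,-95,23,190,0,1,-95,23,190,0,1])

```text
t: 2.43
position: [0.6249, -0.1533, 0.1098]
tool_rot: [-179.9, -0.1, 105.5]
wrist_force: [0.0, -0.7, 0.6]
grip_width: 0.0884
```

```bash
python3 -c "
from h import *
from workcell import eyes
shift([.6258,-.155,.009],105.5)
s=eyes.snapshot('top');t=s
cv2.imwrite('pics/a.png',cv2.resize(s['frame'][110:260,280:480],None,fx=4,fy=4))
"
```

```text
pos [ 0.6249 -0.1533  0.1098] rot [-1.7988e+02 -7.0000e-02  1.0548e+02] t 2.43 shift mm [ -2.    0.6 100.8] turn -0.0002701150255109415 F [ 0.  -0.7  0.6] w 0.0884
```

View pics/a.png

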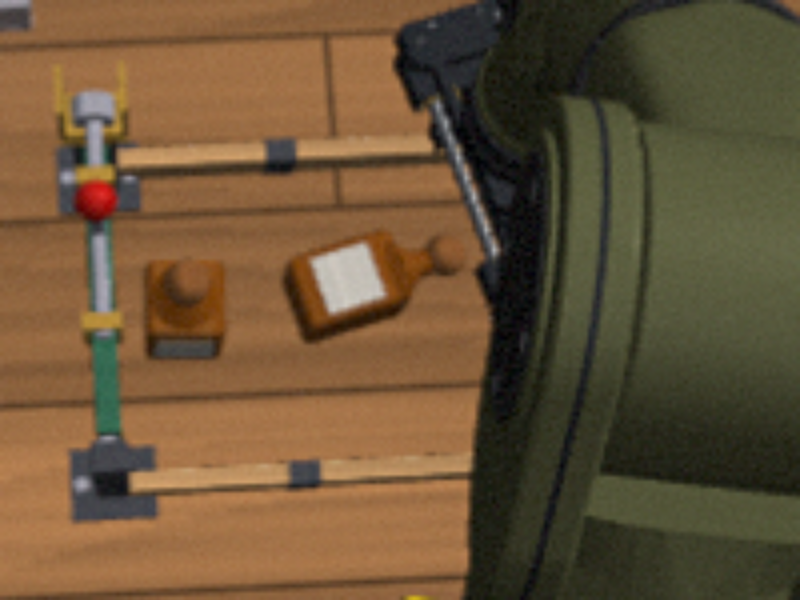

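Request:
arm_command(targets=[-2,0,35,0,1,-2,0,70,0,1,-2,0,95,0,1,-2,0,101,0,1,-2,0,101,0,1,-2,0,101,0,-1,-2,0,101,0,-1,-2,0,101,0,-1,-2,0,101,0,-1,-2,0,101,0,-1,-2,0,101,0,-1,-2,0,101,0,-1,-2,0,101,0,-1], grip_force=8)

```text
t: 3.57
position: [0.6261, -0.1553, 0.0097]
tool_rot: [180.0, -0.0, 105.5]
wrist_force: [-0.0, 0.4, 0.6]
grip_width: 0.0373
```

Request:
arm_command(targets=[0,0,0,0,-1,0,0,0,0,-1,0,0,0,0,-1,0,0,0,0,-1,0,0,0,0,-1], grip_force=10)

```text
t: 3.98
position: [0.626, -0.1553, 0.0095]
tool_rot: [-180.0, -0.0, 105.5]
wrist_force: [-1.0, -0.3, -0.9]
grip_width: 0.0272
```

```bash
python3 -c "
from h import *
from workcell import eyes
shift([.6258,-.155,.11],105.5)
s=eyes.snapshot('scene')
cv2.imwrite('pics/b.png',cv2.resize(s['frame'][170:360,150:390],None,fx=3,fy=3))
"
```

```text
pos [ 0.626  -0.1553  0.0095] rot [-1.7998e+02 -1.0000e-02  1.0550e+02] t 3.98 shift mm [ 4.000e-01 -1.000e-01 -1.005e+02] turn 4.5382495764895384e-05 F [-1.  -0.3 -0.9] w 0.0272
```

View pics/b.png

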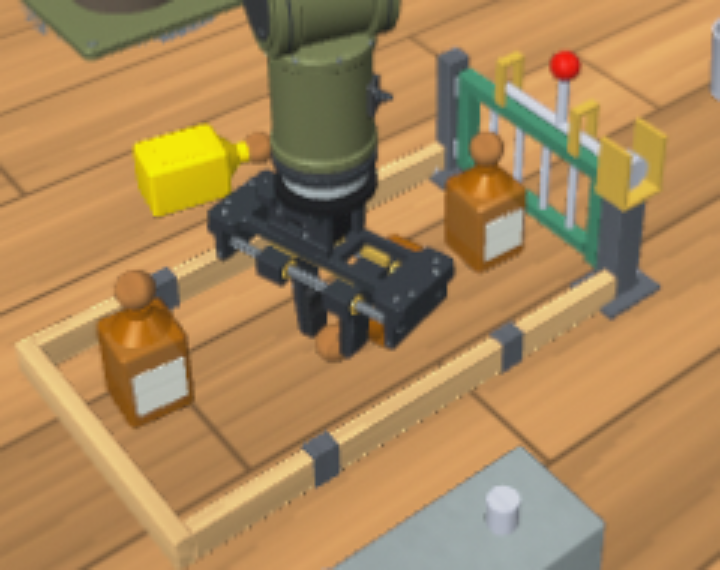

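```bash
python3 -c "
from h import *
from workcell import eyes
s=eyes.snapshot('scene')
for z in (.0095,.0285,.0735): print((proj(s,[[.626,-.1553,z]])-[150,170])*3)
cv2.imwrite('pics/c.png',cv2.resize(s['frame'][255:305,235:315],None,fx=10,fy=10,interpolation=cv2.INTER_CUBIC))
"
```

```text
[[331.71688288 357.14970845]]
[[330.92558034 339.78908659]]
[[328.98553638 297.37986148]]
```

View pics/c.png

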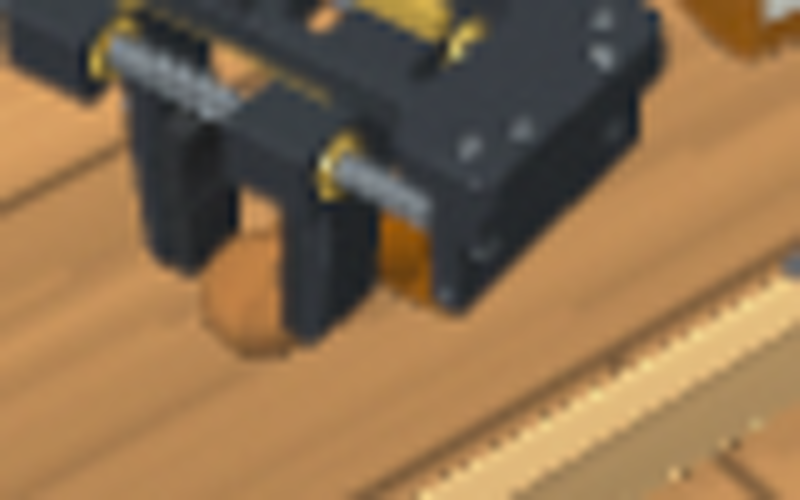

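Request:
arm_command(targets=[0,0,-6,0,-1,2,0,-14,0,-1,4,0,-24,0,-1,8,0,-34,0,-1,12,0,-44,0,-1,16,0,-54,0,-1,20,0,-64,0,-1,24,0,-74,0,-1,28,0,-84,0,-1,32,0,-92,0,-1,35,0,-98,0,-1,35,0,-98,0,-1,35,0,-98,0,-1,35,0,-98,0,-1,35,0,-98,0,-1])

```text
t: 5.33
position: [0.6163, -0.1219, 0.1071]
tool_rot: [-179.9, -0.0, 105.5]
wrist_force: [-0.3, 0.3, 0.0]
grip_width: 0.0005
```

```bash
python3 -c "
from h import *
from workcell import eyes
shift([.6258,-.155,.093],105.5)
s=eyes.snapshot('scene')
cv2.imwrite('pics/d.png',cv2.resize(s['frame'][170:360,150:390],None,fx=3,fy=3))
"
```

```text
pos [ 0.6163 -0.1219  0.1071] rot [-1.7994e+02 -1.0000e-02  1.0547e+02] t 5.33 shift mm [-34.4   0.3  14. ] turn -0.0004532656246104083 F [-0.3  0.3  0. ] w 0.0005
```

View pics/d.png

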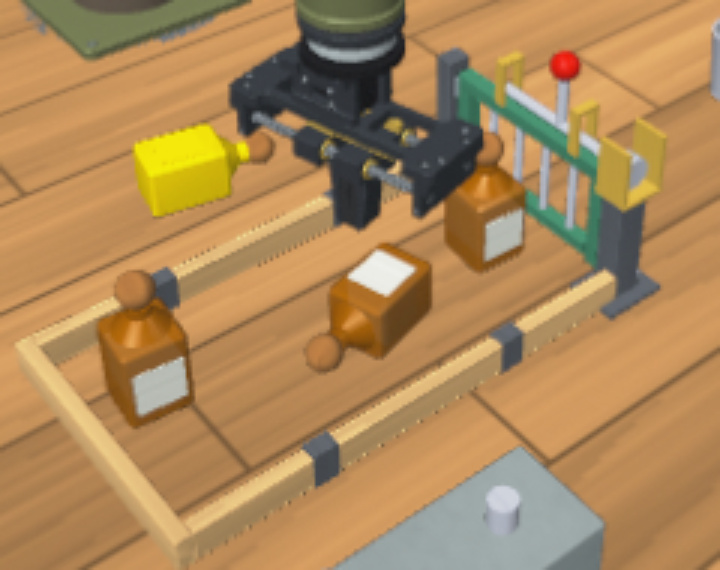

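```bash
python3 - <<'E'
from h import *
from workcell import eyes
np.set_printoptions(precision=4,suppress=True)
for n in("scene","top"):
    s=eyes.snapshot(n); np.savez(n+"1.npz",**s)
def fit(P):
    from scipy.optimize import least_squares
    r=least_squares(lambda c:np.linalg.norm(P-c,axis=1)-.015,P.mean(0)-[0,0,.01],loss='soft_l1',f_scale=.001)
    return r.x,np.abs(r.fun).mean()
s=load("scene1.npz");C=cloud(s)
cy,cx=170+352/3,150+323/3
y,x=np.mgrid[0:400,0:640]
m=((x-cx)**2+(y-cy)**2<4.5**2)
P=C[m];P=P[(P[:,2]>.01)&(P[:,2]<.05)]
print("scene1 sphere",len(P),fit(P))
print("plane",plane(s,[(cx-.3,cy-.3)],.027))
s0=load("scene0.npz");C0=cloud(s0)
m=((x-261)**2+(y-283.6)**2<4.5**2);P=C0[m];P=P[(P[:,2]>.01)];print("scene0 sphere",fit(P))
t0=load("top0.npz");m=((x-391.1)**2+(y-173.1)**2<3.5**2);P=cloud(t0)[m];P=P[(P[:,2]>.015)];print("top0 sphere",len(P),fit(P))
cv2.imwrite("pics/t1.png",cv2.resize(load("top1.npz")["frame"][110:260,280:480],None,fx=4,fy=4))
cv2.imwrite("pics/e.png",cv2.resize(s["frame"][265:310,225:305],None,fx=10,fy=10,interpolation=cv2.INTER_NEAREST))
E
```

```text
scene1 sphere 62 (array([ 0.6316, -0.166 ,  0.026 ]), np.float64(0.0015252140521306023))
plane [[ 0.6305 -0.1669  0.027 ]]
scene0 sphere (array([ 0.6262, -0.1526,  0.0275]), np.float64(0.0013615700737369505))
top0 sphere 39 (array([ 0.6229, -0.1533,  0.0274]), np.float64(0.0012130492608947005))
```

View pics/t1.png

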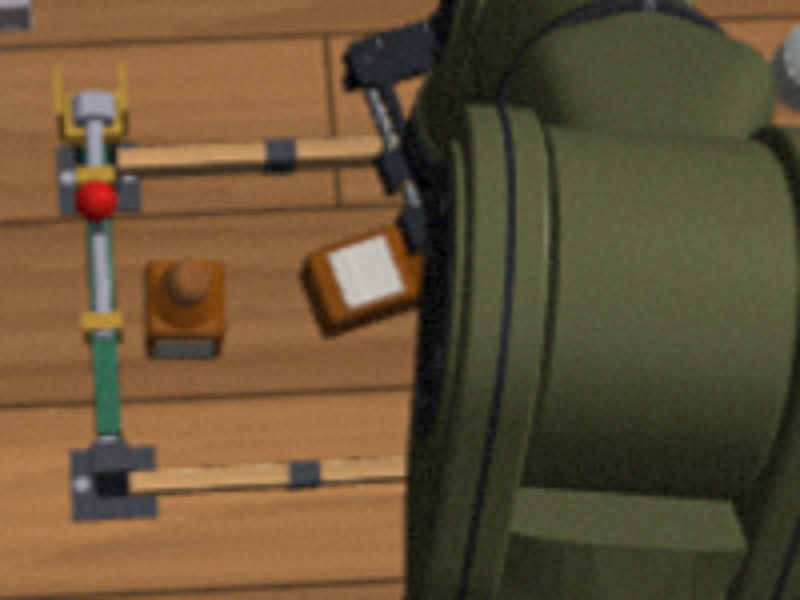

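View pics/e.png

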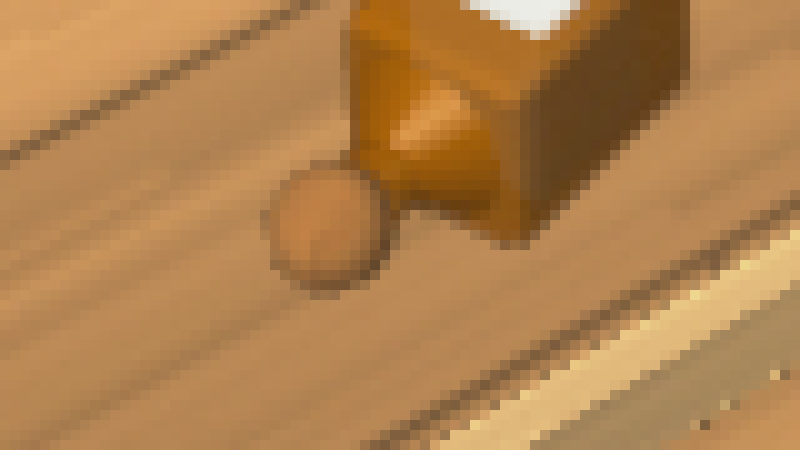

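```bash
python3 - <<'E'
from h import *
np.set_printoptions(precision=4,suppress=True)
s=load("scene1.npz");C=cloud(s)
p=proj(s,[[.6163,-.1219,.1071],[.6163,-.1219,.1261],[.6163,-.1219,.1711]]);print(p)
f=s["frame"][200:260,230:310].copy()
im=cv2.resize(f,None,fx=10,fy=10,interpolation=cv2.INTER_NEAREST)
for q in p: cv2.circle(im,tuple(int(v) for v in ((q-[230,200])*10+5)),6,(0,0,255),-1)
cv2.imwrite("pics/f.png",im)
# finger cloud near
m=(abs(C[...,0]-.6163)<.05)&(abs(C[...,1]+.1219)<.03)&(C[...,2]>.085)&(C[...,2]<.15)
P=C[m];print(len(P),P.min(0),P.max(0))
for z in np.arange(.085,.15,.006):
    Q=P[(P[:,2]>=z)&(P[:,2]<z+.006)]
    if len(Q):print(round(z,3),len(Q),np.median(Q,0),Q.min(0),Q.max(0))
E
```

```text
[[268.5634 249.9583]
 [268.3652 243.6579]
 [267.878  228.249 ]]
103 [ 0.6069 -0.1369  0.1268] [ 0.6346 -0.1069  0.15  ]
0.121 1 [ 0.6103 -0.1327  0.1268] [ 0.6103 -0.1327  0.1268] [ 0.6103 -0.1327  0.1268]
0.127 16 [ 0.6193 -0.1303  0.1309] [ 0.6088 -0.1344  0.1291] [ 0.6304 -0.1148  0.1328]
0.133 29 [ 0.6258 -0.1296  0.1358] [ 0.6069 -0.1355  0.1334] [ 0.6346 -0.1069  0.139 ]
0.139 32 [ 0.6276 -0.1291  0.1425] [ 0.6072 -0.1369  0.1397] [ 0.6345 -0.1076  0.1449]
0.145 25 [ 0.6284 -0.1292  0.1478] [ 0.6081 -0.136   0.1451] [ 0.6345 -0.1109  0.15  ]
```

View pics/f.png

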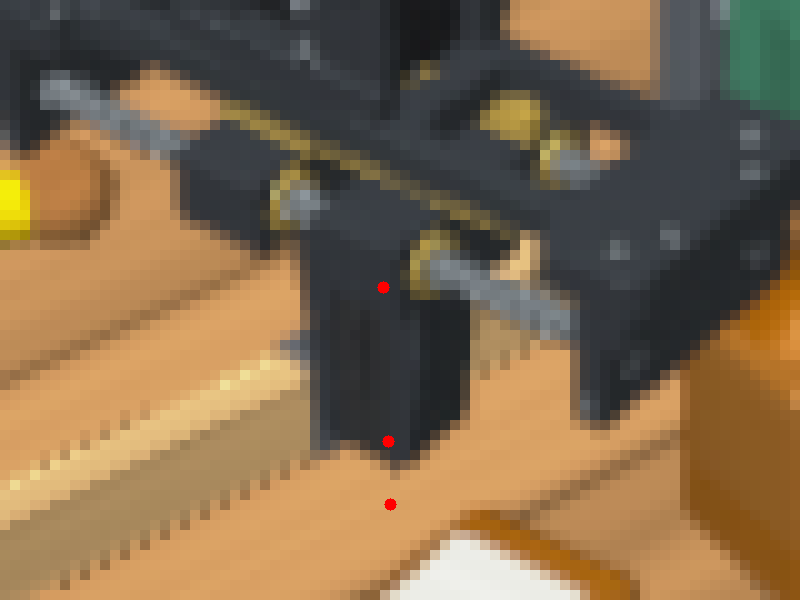

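The scene view shows the fingertips about 19 mm above the reported TCP: they end near z = 0.126, while the state says 0.107. The first grasp therefore pinched only the top of the ball, and it slipped out. I'll re-grasp lower, at the stopper's new position (0.631, -0.167).

Request:
arm_command(targets=[-15,1,0,0,1,-30,2,0,0,1,-47,2,0,0,1,-47,2,0,0,1,-47,2,0,0,1,-47,2,0,0,1,-47,2,0,0,1,-47,2,0,0,1,-47,2,0,0,1,-47,2,0,0,1,-47,2,30,0,1,-47,2,60,0,1,-47,2,85,0,1,-47,2,95,0,1,-47,2,100,0,1,-47,2,100,0,1], grip_force=15)

```text
t: 6.82
position: [0.631, -0.1662, 0.0072]
tool_rot: [-180.0, -0.0, 105.5]
wrist_force: [-0.3, 0.6, 1.1]
grip_width: 0.0882
```

```bash
python3 - <<'E'
from h import *
from workcell import eyes
shift([.6308,-.1666,-.009],105.5)
s=eyes.snapshot('scene');C=cloud(s)
im=cv2.resize(s['frame'][255:305,225:305],None,fx=10,fy=10,interpolation=cv2.INTER_CUBIC)
cv2.imwrite('pics/g.png',im)
E
```

```text
pos [ 0.631  -0.1662  0.0072] rot [-1.7995e+02 -3.0000e-02  1.0550e+02] t 6.82 shift mm [-0.3 -0.3 16.2] turn 7.835291898441027e-05 F [-0.3  0.6  1.1] w 0.0882
```

View pics/g.png

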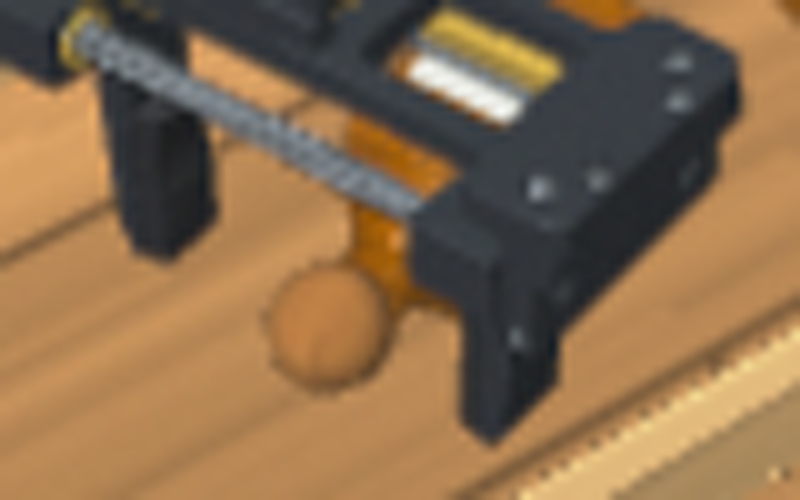

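Request:
arm_command(targets=[0,0,3,0,1,0,0,6,0,1,0,0,9,0,1,0,0,9,0,1])

```text
t: 7.2
position: [0.6312, -0.1663, -0.0013]
tool_rot: [180.0, -0.0, 105.5]
wrist_force: [-0.3, -0.1, -0.4]
grip_width: 0.0882
```

Request:
arm_command(targets=[0,0,3,0,1,0,0,6,0,1,0,0,6,0,1,0,0,6,0,-1,0,0,6,0,-1,0,0,6,0,-1,0,0,6,0,-1,0,0,6,0,-1,0,0,6,0,-1,0,0,6,0,-1,0,0,6,0,-1,0,0,6,0,-1,0,0,6,0,-1,0,0,6,0,-1,0,0,6,0,-1,0,0,6,0,-1], grip_force=15)

```text
t: 8.53
position: [0.6311, -0.1664, -0.0073]
tool_rot: [-180.0, -0.0, 105.5]
wrist_force: [-0.3, 0.1, -0.4]
grip_width: 0.0286
```

```bash
python3 - <<'E'
from h import *
from workcell import eyes
shift([.6308,-.1666,-.009],105.5)
s=eyes.snapshot('scene');C=cloud(s)
im=cv2.resize(s['frame'][255:305,225:305],None,fx=10,fy=10,interpolation=cv2.INTER_CUBIC)
cv2.imwrite('pics/h.png',im)
E
```

```text
pos [ 0.6311 -0.1664 -0.0073] rot [-179.99   -0.    105.51] t 8.53 shift mm [-0.1 -0.4  1.7] turn 9.946981036547528e-05 F [-0.3  0.1 -0.4] w 0.0286
```

View pics/h.png

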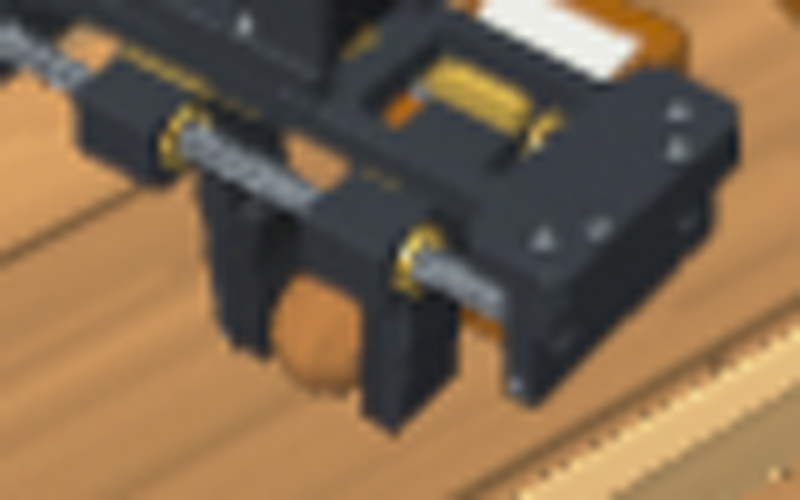

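Request:
arm_command(targets=[0,0,-5,0,-1,0,0,-12,0,-1,2,0,-20,0,-1,4,0,-28,0,-1,8,0,-36,0,-1,12,0,-44,0,-1,16,0,-52,0,-1,16,0,-52,0,-1])

```text
t: 9.25
position: [0.6278, -0.1497, 0.0467]
tool_rot: [179.9, 0.0, 105.6]
wrist_force: [-1.5, -0.2, -1.5]
grip_width: 0.0285
```

```bash
python3 - <<'E'
from h import *
from workcell import eyes
shift([.6308,-.1666,-.009],105.5)
s=eyes.snapshot('scene');C=cloud(s)
cv2.imwrite('pics/i.png',cv2.resize(s['frame'][170:360,150:390],None,fx=3,fy=3))
E
```

```text
pos [ 0.6278 -0.1497  0.0467] rot [1.7988e+02 2.0000e-02 1.0559e+02] t 9.25 shift mm [-17.1  -1.7  55.7] turn 0.0016164613966620424 F [-1.5 -0.2 -1.5] w 0.0285
```

View pics/i.png

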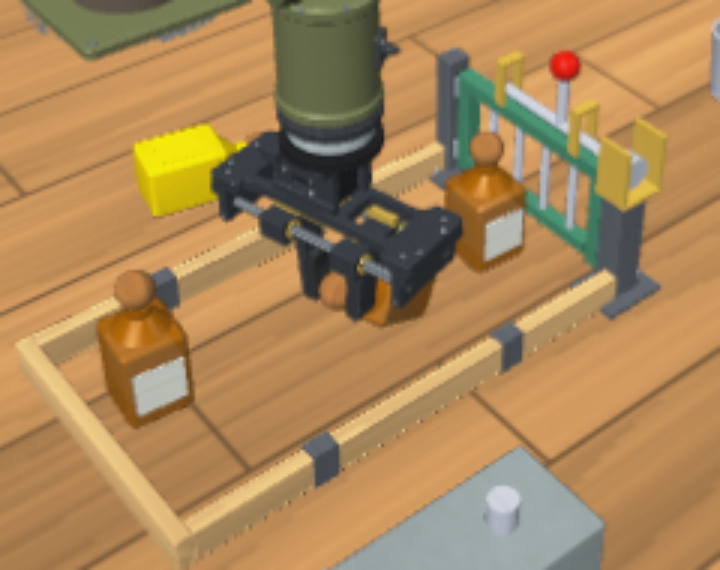

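Request:
arm_command(targets=[4,0,-8,0,-1,8,0,-16,0,-1,12,0,-24,0,-1,16,0,-32,0,-1,20,0,-40,0,-1,24,0,-46,0,-1,24,0,-46,0,-1,24,0,-46,0,-1,24,0,-46,0,-1,24,0,-46,0,-1])

```text
t: 10.13
position: [0.6201, -0.128, 0.0902]
tool_rot: [-179.9, -0.0, 105.5]
wrist_force: [-0.1, -0.6, -4.1]
grip_width: 0.029
```

```bash
python3 - <<'E'
from h import *
from workcell import eyes
shift([.6308,-.1666,.078],105.5)
s=eyes.snapshot('scene');C=cloud(s)
cv2.imwrite('pics/j.png',cv2.resize(s['frame'][170:360,150:390],None,fx=3,fy=3))
E
```

```text
pos [ 0.6201 -0.128   0.0902] rot [-1.7994e+02 -2.0000e-02  1.0549e+02] t 10.13 shift mm [-40.1  -0.   12.1] turn -0.00024522536044944325 F [-0.1 -0.6 -4.1] w 0.029
```

View pics/j.png

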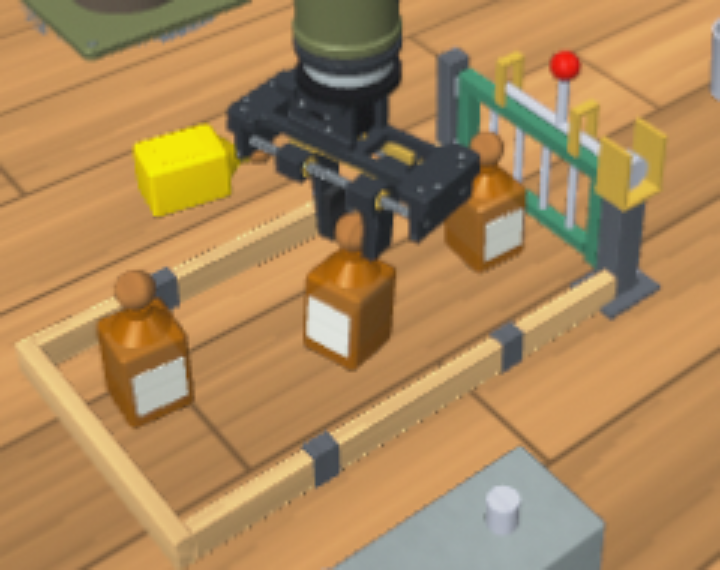

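The bottle now hangs upright from the fingers, with its ball at about (349,232) in the crop. I'll lower it slowly and watch the force.

Request:
arm_command(targets=[0,0,3,0,-1,0,0,6,0,-1,0,0,8,0,-1,0,0,8,0,-1,0,0,8,0,-1])

```text
t: 10.6
position: [0.6203, -0.1278, 0.0823]
tool_rot: [-180.0, -0.0, 105.5]
wrist_force: [0.2, -0.7, -3.4]
grip_width: 0.0286
```

Request:
arm_command(targets=[0,0,1,0,-1,0,0,2,0,-1,0,0,2,0,-1,0,0,2,0,-1])

```text
t: 10.93
position: [0.6209, -0.1283, 0.0811]
tool_rot: [180.0, 0.0, 105.5]
wrist_force: [-0.7, -0.8, -0.2]
grip_width: 0.0286
```

Request:
arm_command(targets=[0,0,1,0,-1,0,0,2,0,-1,0,0,2,0,-1,0,0,2,0,-1])

```text
t: 11.27
position: [0.6215, -0.13, 0.0806]
tool_rot: [179.9, 0.2, 105.4]
wrist_force: [-2.3, -3.2, 9.0]
grip_width: 0.0289
```

Request:
arm_command(targets=[0,0,-1,0,-1,0,0,-2,0,-1,0,0,-2,0,-1])

```text
t: 11.52
position: [0.6208, -0.1278, 0.0811]
tool_rot: [180.0, 0.0, 105.5]
wrist_force: [-0.5, -2.2, 2.8]
grip_width: 0.0287
```

```bash
python3 - <<'E'
from h import *
from workcell import eyes
shift([.6308,-.1666,.078],105.5)
s=eyes.snapshot('scene')
cv2.imwrite('pics/k.png',cv2.resize(s['frame'][225:305,220:320],None,fx=7,fy=7,interpolation=cv2.INTER_CUBIC))
E
```

```text
pos [ 0.6208 -0.1278  0.0811] rot [1.7997e+02 1.0000e-02 1.0551e+02] t 11.52 shift mm [-40.   -0.7   3.1] turn 0.00010655967917308029 F [-0.5 -2.2  2.8] w 0.0287
```

View pics/k.png

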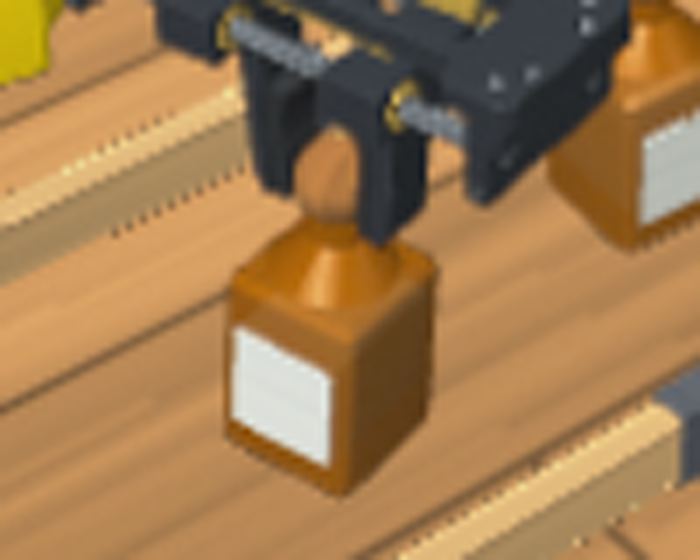

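Request:
arm_command(targets=[0,0,0,0,0.2,0,0,0,0,0.2,0,0,0,0,0.2,0,0,0,0,0.2,0,0,0,0,0.6,0,0,0,0,0.6,0,0,0,0,0.6,0,0,0,0,0.6,0,0,0,0,0.6,0,0,0,0,0.6])

```text
t: 12.4
position: [0.6206, -0.1278, 0.0807]
tool_rot: [180.0, -0.0, 105.5]
wrist_force: [0.1, 0.9, 0.6]
grip_width: 0.0705
```

```bash
python3 - <<'E'
from h import *
from workcell import eyes
shift([.6308,-.1666,.078],105.5)
s=eyes.snapshot('scene')
cv2.imwrite('pics/l.png',cv2.resize(s['frame'][170:360,150:390],None,fx=3,fy=3))
E
```

```text
pos [ 0.6206 -0.1278  0.0807] rot [180.   -0.  105.5] t 12.4 shift mm [-40.1  -0.5   2.7] turn -3.207472686552364e-05 F [0.1 0.9 0.6] w 0.0705
```

View pics/l.png

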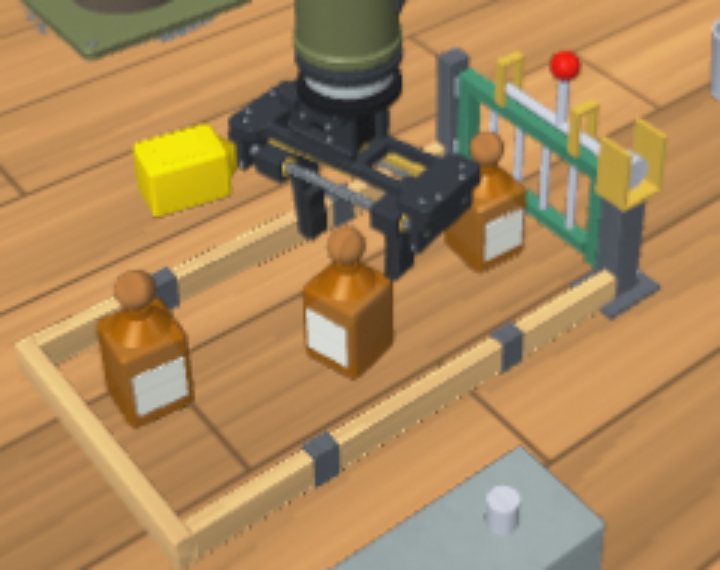

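```bash
python3 - <<'E'
from h import *
from scipy.optimize import least_squares
for n in("scene0","scene1","top0","top1"):
    s=load(n+".npz");f=s["frame"].astype(int)
    m=(f[...,2]>90)&(f[...,1]<50)&(f[...,0]<50);P=cloud(s)[m]
    P=P[(abs(P[:,0]-.625)<.03)&(abs(P[:,1]-.083)<.03)&(P[:,2]>.17)]
    r=least_squares(lambda c:np.linalg.norm(P-c,axis=1)-.013,P.mean(0)-[0,0,.008],loss='soft_l1',f_scale=.001)
    v,u=np.nonzero(m&(np.abs(np.mgrid[0:400,0:640][1]-(338 if n[0]=='s' else 304))<12)&(abs(np.mgrid[0:400,0:640][0]-(191 if n[0]=='s' else 159))<12))
    c=((u.min()+u.max())/2,(v.min()+v.max())/2)
    print(n,len(P),r.x.round(4),abs(r.fun).mean().round(4),c,plane(s,[c],.19).round(4))
shift([.625,.083,.26],90)
E
```

```text
scene0 60 [0.6244 0.0858 0.1894] 0.0011 (np.float64(338.0), np.float64(191.0)) [[0.6228 0.0873 0.19  ]]
scene1 55 [0.6243 0.0847 0.1892] 0.0013 (np.float64(338.0), np.float64(191.5)) [[0.6245 0.0857 0.19  ]]
top0 62 [0.6242 0.0855 0.1907] 0.001 (np.float64(303.5), np.float64(159.5)) [[0.6239 0.0845 0.19  ]]
top1 68 [0.6232 0.0858 0.1902] 0.001 (np.float64(303.5), np.float64(159.5)) [[0.6239 0.0845 0.19  ]]
pos [ 0.6206 -0.1278  0.0807] rot [180.   -0.  105.5] t 12.45 shift mm [ 202.    60.6 -179.3] turn 0.27047317986910485 F [-0.6 -0.2  0.8] w 0.0704
```

Request:
arm_command(targets=[0,0,-40,0,0.6,0,0,-80,0,0.6,0,0,-120,0,0.6,0,0,-160,0,0.8,20,6,-180,0.1,1,60,18,-180,0.2,1,100,30,-180,0.27,1,140,42,-180,0.27,1,180,54,-180,0.27,1,204,60,-180,0.27,1,204,60,-180,0.27,1,204,60,-180,0.27,1,204,60,-180,0.27,1], grip_force=25)

```text
t: 13.53
position: [0.6238, 0.0833, 0.2607]
tool_rot: [180.0, 0.1, 90.0]
wrist_force: [0.5, 0.0, 0.3]
grip_width: 0.088
```

```bash
python3 - <<'E'
from h import *
from workcell import eyes
shift([.6242,.0852,.156],90)
s=eyes.snapshot('scene'); np.savez("scene2.npz",**s)
cv2.imwrite('pics/m.png',cv2.resize(s['frame'][120:320,190:390],None,fx=3,fy=3))
E
```

```text
pos [0.6238 0.0833 0.2607] rot [1.800e+02 8.000e-02 8.996e+01] t 13.53 shift mm [  2.    0.4 104.7] turn -0.0006133222572366094 F [0.5 0.  0.3] w 0.088
```

View pics/m.png

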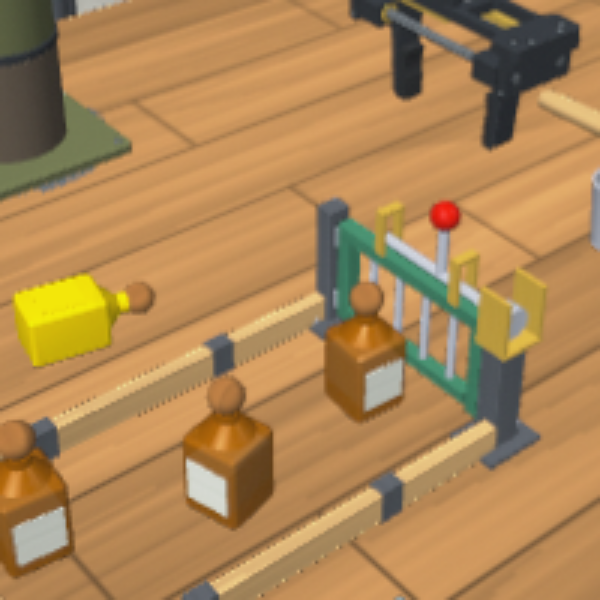

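Request:
arm_command(targets=[1,0,35,0,1,1,0,70,0,1,1,0,95,0,1,1,0,105,0,1,1,0,105,0,1,1,0,105,0,1,1,0,105,0,1])

```text
t: 14.17
position: [0.6255, 0.0851, 0.1576]
tool_rot: [179.8, -0.0, 90.0]
wrist_force: [-0.5, 0.2, 0.7]
grip_width: 0.0879
```

```bash
python3 - <<'E'
from h import *
from workcell import eyes
shift([.6242,.0852,.156],90)
s=eyes.snapshot('scene')
cv2.imwrite('pics/n.png',cv2.resize(s['frame'][150:250,270:390],None,fx=6,fy=6,interpolation=cv2.INTER_CUBIC))
E
```

```text
pos [0.6255 0.0851 0.1576] rot [ 1.7979e+02 -1.0000e-02  8.9960e+01] t 14.17 shift mm [ 0.1 -1.3  1.6] turn -0.0007285121834913439 F [-0.5  0.2  0.7] w 0.0879
```

View pics/n.png

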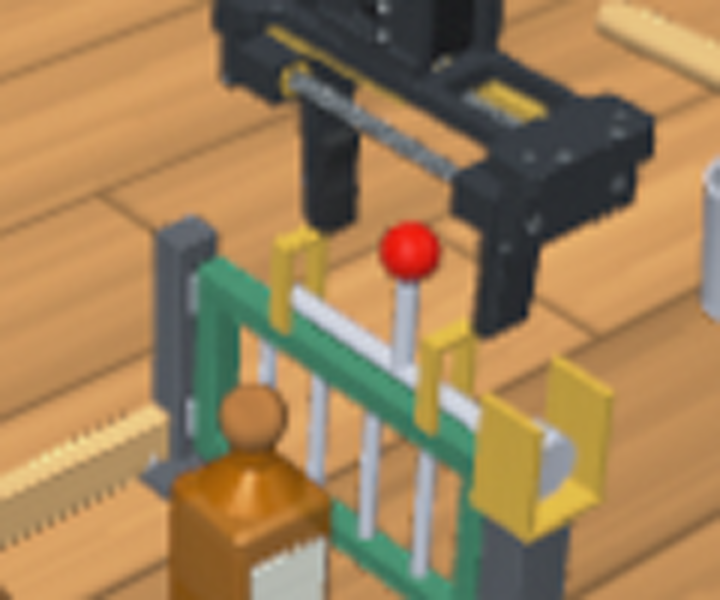

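Request:
arm_command(targets=[0,-1,1,0,-1,0,-1,1,0,-1,0,-1,1,0,-1,0,-1,1,0,-1,0,-1,1,0,-1,0,-1,1,0,-1,0,-1,1,0,-1,0,-1,1,0,-1,0,-1,1,0,-1,0,-1,1,0,-1,0,-1,1,0,-1,0,-1,1,0,-1,0,-1,1,0,-1,0,-1,1,0,-1], grip_force=25)

```text
t: 15.38
position: [0.6229, 0.0858, 0.1546]
tool_rot: [180.0, -0.0, 90.0]
wrist_force: [0.9, 0.7, -0.3]
grip_width: 0.0247
```

Request:
arm_command(targets=[0,0,-3,0,-1,0,0,-6,0,-1,0,0,-9,0,-1,0,0,-12,0,-1,0,0,-13,0,-1,0,0,-13,0,-1])

```text
t: 15.88
position: [0.6227, 0.0858, 0.168]
tool_rot: [-180.0, -0.0, 90.0]
wrist_force: [-0.7, -0.4, -2.2]
grip_width: 0.0248
```

```bash
python3 - <<'E'
from h import *
from workcell import eyes
shift([.6242,.0852,.156],90)
s=eyes.snapshot('scene')
cv2.imwrite('pics/o.png',cv2.resize(s['frame'][150:250,270:390],None,fx=6,fy=6,interpolation=cv2.INTER_CUBIC))
E
```

```text
pos [0.6227 0.0858 0.168 ] rot [-1.800e+02 -1.000e-02  9.003e+01] t 15.88 shift mm [-0.6  1.5 12. ] turn 0.0005241154521363395 F [-0.7 -0.4 -2.2] w 0.0248
```

View pics/o.png

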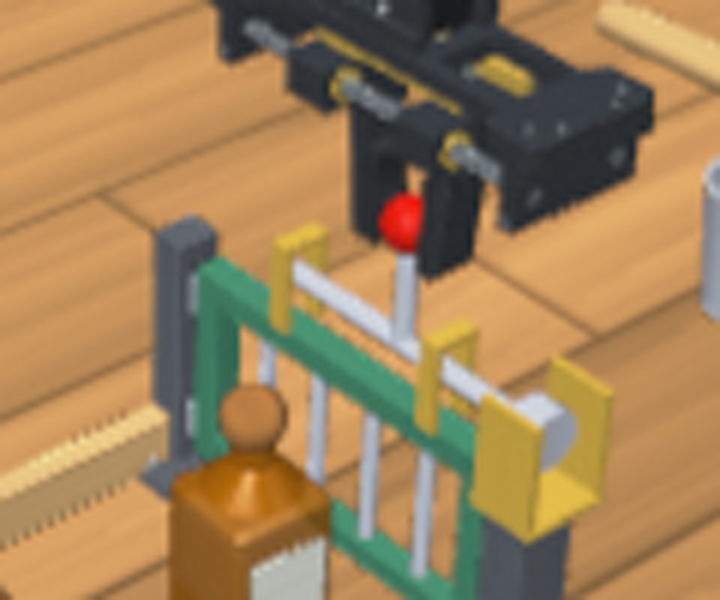

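The bolt has lifted and the wrist reads its 2.2 N weight. Now I'll draw it back.

Request:
arm_command(targets=[0,-4,0,0,-1,0,-8,0,0,-1,0,-12,0,0,-1,0,-16,0,0,-1,0,-20,0,0,-1,0,-24,0,0,-1,0,-28,0,0,-1,0,-32,0,0,-1,0,-35,0,0,-1,0,-35,0,0,-1,0,-35,0,0,-1,0,-35,0,0,-1])

```text
t: 16.93
position: [0.5872, 0.0857, 0.1675]
tool_rot: [-179.9, 0.0, 90.0]
wrist_force: [-0.5, -0.4, -1.9]
grip_width: 0.0241
```

```bash
python3 - <<'E'
from h import *
from workcell import eyes
shift([.6242,.0852,.156],90)
s=eyes.snapshot('scene')
cv2.imwrite('pics/p.png',cv2.resize(s['frame'][150:250,270:390],None,fx=6,fy=6,interpolation=cv2.INTER_CUBIC))
E
```

```text
pos [0.5872 0.0857 0.1675] rot [-1.7992e+02  1.0000e-02  9.0030e+01] t 16.93 shift mm [-0.5 37.  11.4] turn 0.00049639049468385 F [-0.5 -0.4 -1.9] w 0.0241
```

View pics/p.png

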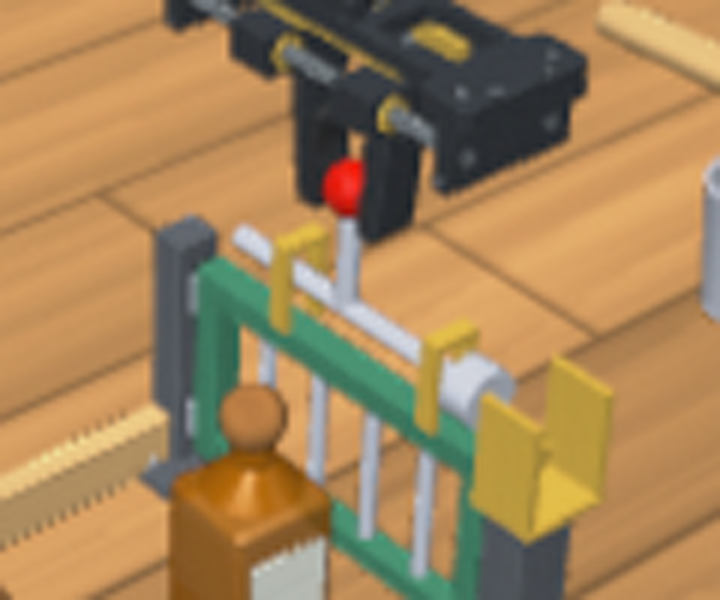

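Request:
arm_command(targets=[0,-2,0,0,-1,2.5,-2,0,-0.025,-1,5,-2.1,0,-0.05,-1,7.5,-2.3,0,-0.075,-1,9.9,-2.5,0,-0.1,-1,12.4,-2.8,0,-0.125,-1,14.9,-3.1,0,-0.15,-1,17.3,-3.5,0,-0.175,-1,19.8,-4,0,-0.2,-1,19.8,-4,0,-0.2,-1,19.8,-4,0,-0.2,-1])

```text
t: 17.9
position: [0.584, 0.1055, 0.1678]
tool_rot: [180.0, 0.0, 101.5]
wrist_force: [1.9, -1.5, -1.5]
grip_width: 0.0248
```

```bash
python3 - <<'E'
from h import *
from workcell import eyes
shift([.6242,.0852,.156],90)
s=eyes.snapshot('scene')
cv2.imwrite('pics/q.png',cv2.resize(s['frame'][150:250,270:390],None,fx=6,fy=6,interpolation=cv2.INTER_CUBIC))
E
```

```text
pos [0.584  0.1055 0.1678] rot [1.7998e+02 1.0000e-02 1.0151e+02] t 17.9 shift mm [-27.9  35.3  11.8] turn 0.20082248846964992 F [ 1.9 -1.5 -1.5] w 0.0248
```

View pics/q.png

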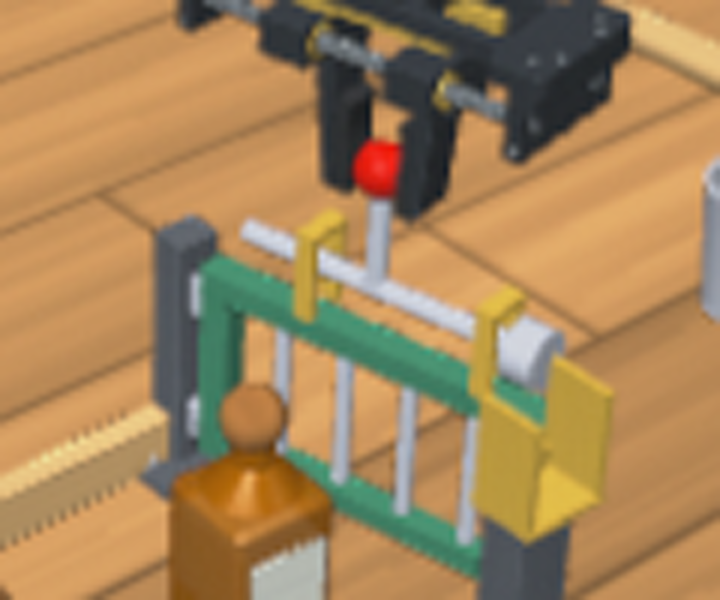

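Request:
arm_command(targets=[2.4,0,0,-0.025,-1,4.9,-0.1,0,-0.05,-1,7.3,-0.3,0,-0.075,-1,9.7,-0.5,0,-0.1,-1,11,-0.6,0,-0.11,-1,11,-0.6,0,-0.11,-1,11,-0.6,0,-0.11,-1,11,-0.6,0,-0.11,-1,11,-0.6,0,-0.11,-1,11,-0.6,0,-0.11,-1,11,-0.6,0,-0.11,-1,11,-0.6,0,-0.11,-1])

```text
t: 18.95
position: [0.581, 0.116, 0.1677]
tool_rot: [-180.0, 0.0, 107.8]
wrist_force: [0.7, -3.9, -1.5]
grip_width: 0.0244
```

```bash
python3 - <<'E'
from h import *
from workcell import eyes
from scipy.optimize import least_squares
shift([.6242,.0852,.156],90)
for n in("scene","top"):
    s=eyes.snapshot(n); np.savez(n+"3.npz",**s)
    f=s["frame"].astype(int); C=cloud(s)
    m=(f[...,1]>f[...,2]*1.5)&(f[...,1]>f[...,0]*1.15)&(f[...,1]>50)
    P=C[m];P=P[(P[:,2]>.112)&(P[:,2]<.126)&(P[:,0]>.48)&(P[:,0]<.72)&(abs(P[:,1]-.1)<.1)]
    if len(P)>8:
        l=cv2.fitLine(P[:,:2].astype(np.float32),cv2.DIST_HUBER,0,.01,.01).ravel();print(n,len(P),"gate angle",np.arctan(l[1]/l[0]),P.max(0).round(3))
    cv2.imwrite(f"pics/r_{n}.png",s["frame"])
def line0():
    for n in("scene0","top0"):
        s=load(n+".npz");f=s["frame"].astype(int); C=cloud(s)
        m=(f[...,1]>f[...,2]*1.5)&(f[...,1]>f[...,0]*1.15)&(f[...,1]>50)
        P=C[m];P=P[(P[:,2]>.112)&(P[:,2]<.126)&(P[:,0]>.48)&(P[:,0]<.72)&(abs(P[:,1]-.1)<.1)]
        l=cv2.fitLine(P[:,:2].astype(np.float32),cv2.DIST_HUBER,0,.01,.01).ravel();print("start",n,len(P),np.arctan(l[1]/l[0]))
line0()
# standing bottle stopper sphere
s=load("scene3.npz");C=cloud(s)
for nm,g in(("gate-end",(.5916,.0307)),("mid",(.62,-.128)),("far",(.5625,-.2848))):
    P=C[(abs(C[...,0]-g[0])<.025)&(abs(C[...,1]-g[1])<.025)&(C[...,2]>.103)&(C[...,2]<.135)]
    r=least_squares(lambda c:np.linalg.norm(P-c,axis=1)-.015,P.mean(0)-[0,0,.008],loss='soft_l1',f_scale=.001)
    B=C[(abs(C[...,0]-g[0])<.045)&(abs(C[...,1]-g[1])<.045)&(C[...,2]>.012)&(C[...,2]<.06)]
    print(nm,len(P),r.x.round(4),"visible body mean",B.mean(0).round(4))
    if nm=="mid":
        for z in(.015,.03,.045,.06):
            Q=B[abs(B[:,2]-z)<.006];print(z,len(Q),Q[:,:2].mean(0).round(4) if len(Q) else'')
E
```

```text
pos [0.581  0.116  0.1677] rot [-1.7999e+02  1.0000e-02  1.0779e+02] t 18.95 shift mm [-42.5  31.7  11.7] turn 0.3104115956650374 F [ 0.7 -3.9 -1.5] w 0.0244
scene 279 gate angle 0.30906233 [0.663 0.143 0.122]
start scene0 250 -0.01675311
start top0 121 -0.009762619
gate-end 106 [0.5926 0.0306 0.1115] visible body mean [0.6082 0.0165 0.0366]
mid 130 [ 0.6196 -0.1347  0.1114] visible body mean [ 0.6367 -0.1467  0.0365]
0.015 74 [ 0.6367 -0.1473]
0.03 108 [ 0.6368 -0.1472]
0.045 115 [ 0.6364 -0.1471]
0.06 57 [ 0.6366 -0.1481]
far 149 [ 0.5632 -0.2832  0.1114] visible body mean [ 0.5847 -0.2922  0.0369]
```

View pics/r_scene.png

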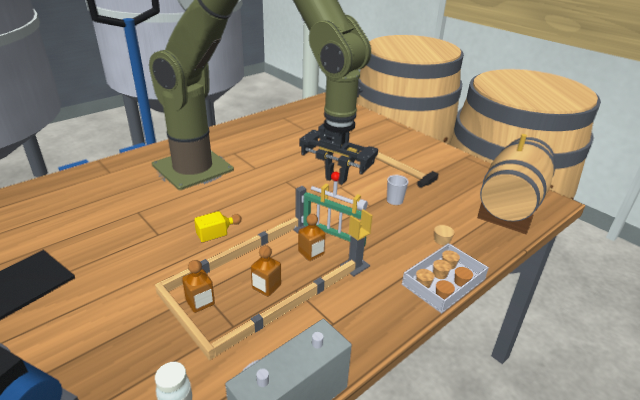

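View pics/r_top.png

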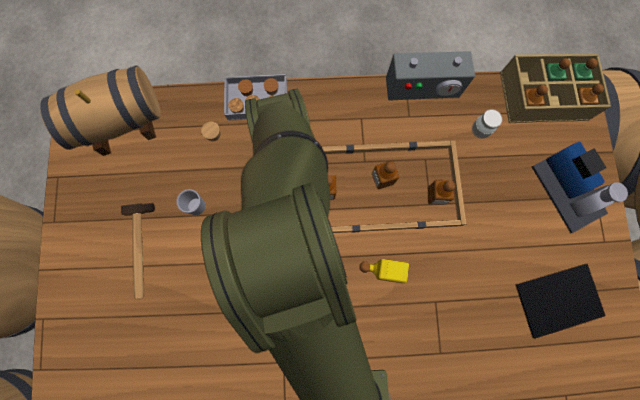

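The gate is at about 0.31–0.32 rad, and the bottle stands upright at pen (0.03, -0.22) with its stopper at z = 0.111. The neighbours and the cup haven't moved. I'll hold briefly and then hand in.

Request:
arm_command(targets=[0,0,0,0,-1,0,0,0,0,-1,0,0,0,0,-1,0,0,0,0,-1,0,0,0,0,-1,0,0,0,0,-1])

```text
t: 19.55
position: [0.581, 0.1161, 0.1677]
tool_rot: [-180.0, -0.0, 107.8]
wrist_force: [1.1, -4.1, -1.9]
grip_width: 0.0241
```

```bash
python3 - <<'E'
from h import *
from workcell import arm
shift([.6242,.0852,.156],90)
print(arm.job_done())
E
```

```text
pos [0.581  0.1161 0.1677] rot [-179.99   -0.    107.79] t 19.55 shift mm [-42.7  31.7  11.7] turn 0.3104637120693368 F [ 1.1 -4.1 -1.9] w 0.0241
the job is handed in; nothing more can be done
None
```

I stood the fallen bottle up in the lane and released it, then lifted the bolt over the keeper's lip and drew it about 37 mm. I swung the gate open and handed the job in at 19.6 s, still holding the knob; the hand-in gave no verdict.

- **Gate:** the camera put it at about 0.31 rad, or about 0.32 rad allowing for the small angle it read when shut. That is about 60 mm at the free edge. The wrist feels a steady spring pull of about 4 N, and the grip reads 24 mm on the 26 mm knob.
- **Bottle:** it stands at pen (0.03, -0.22) with its stopper at z = 0.111 m (0.112 expected). Its body shows no lean between z = 0.015 and 0.060 m.
- **Bystanders:** the two neighbours measured within about 2 mm of their starting places. I only checked the cup by eye, and it looks unmoved.

**What went wrong or disagreed:**
- **First grasp:** it slipped off the stopper and pushed the bottle about 12 mm along the lane before I re-gripped it.
- **Reported TCP height:** the cause was the fingertips showing about 19 mm higher in the camera than the TCP height in the state. I allowed for that from then on.

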